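# View a sprayed test plate at its two set angles on a sprung tilt stage

### The arm

A 6-joint arm with a two-finger parallel gripper is mounted at the origin on the work surface; the furniture and walls round the work are solid. World frame = base frame: x ahead of the robot, y to its left, z up, the work surface at z = 0. Lengths are in m, angles in rad, forces in N, time in s.
With the tool pointing down it reaches from about 0.425 to 0.95 m from the base axis. Payload 14.7 kg.
Tool frame: the origin (TCP) lies between the finger pads; the fingertips stand 17 mm ahead of it and the grasp point (between the pads) lies 2 mm behind it; z points along the fingers, x is the direction in which the jaws open and shut, and the axes are right-handed (so a half turn about z gives the same grasp; the last joint's range is limited). The gripper opens to 85 mm and grips with 20 to 120 N. Pads are 22 mm wide; open, the fingers measure 114 mm over their backs; the gripper's body (76 mm by 85 mm) begins 54 mm behind the grasp point. The pads swing forward as they close: fully open they stand 13 mm farther back than shut.
Start: joints at [1.064, 0.48, 1.596, -0, 1.065, -0.047], TCP at [0.288, 0.582, 0.248] pointing down, gripper open.
Joint ranges: [-2.75, 2.75], [-0.82, 2.05], [0.23, 2.67], [-1.56, 4.7], [0.09, 2.69], [-2.92, 2.92]. Speed limits (rad/s): [1.89, 1.89, 2.39, 3.01, 3.01, 3.01].

### API

Orientations are given as a rotation vector (axis times angle).
In Python, from plant import sensors, optics, order, nets gives the robot as it stands. The module is installed in compiled form; this text tells all that it offers.
- The arm moves only by the tool step_arm, never from a script. Its argument "increments" is a list that holds one entry, the list of rows, each a list of 5 numbers: the closure, from 0 (fully open) to 1 (shut), then the shift along the tool's x, y, z in m, then the turn about the tool's z in rad. A call has 1 to 5 rows; each row shifts and turns the commanded pose from where the row before left it, along the tool's axes as they then stand; what a row does not reach is not made up. A row lasts 1/8 s, in which the tool goes at most 62.5 mm and 10.7 degrees, less where a joint would pass 70% of its speed; a pose out of reach is approached as far as the arm can. A call with a gripper value outside its range is refused whole. The fingers move at their own pace and stop on an object; "newtons" is the grip in N (left out, the last holds). Time passes only in rows, so rows that do not move let the fingers close. It gives the time, the measured TCP pose, the force and the opening at its end, in the units of the state.
- sensors.get_state(): the state, without advancing time (a new reading comes with each control period).
- optics.camera(name): name is "side" or "top"; returns the picture (480x640x3 uint8, blue, green, red); there is no depth.
- optics.camera_params(name): a dict with "fx", "fy", "cx", "cy" (pixels), "distortion" ([k1, k2, p1, p2, k3] as OpenCV has them; the pictures are not rectified), "extrinsics" (4x4, takes a point from world to camera coordinates). Camera axes: x right, y down, z forward; pixel columns grow to the right and rows downward; lengths in m; the calibration is good to about 2 mm. A picture is of the moment at which its call begins. camera_params takes no time and is no camera call.
- order.hand_in(): hands the job in, once; it reports no verdict.
Trained networks look in the newest picture that a camera, given by its name, has taken for a name from the list of things; names that differ only in an ending like _2 or _b are one class to them, and where a whole thing is asked for, a point or a joint stands for the part that bears it (a point fixed in the world has none). Each returns a list of dicts, best first, with "p" (0 to 1); they miss things now and then, are a little off and sometimes report something else, mostly with a low value. They report only what shows in the picture. A call takes as long as a camera call.
- nets.silhouettes(camera, query): "pixels" (480x640 bool, what is visible of it) and "rect" ([left, top, right, bottom] in pixels, round what is visible of it).
- nets.mark_of(camera, query): "location" ([column, row] in pixels: a listed point, or the origin of a listed thing).
The state is a dict: "time_s": time; "joint_pos": joint angles; "qvel": joint speeds; "tau": joint torques, N m; "tcp_pos": TCP position; "ee_rot": TCP orientation; "contact_force": force on the tool from outside, world axes, zero at the start; "ft_torque": the same for the moment, N m; "finger_gap": finger opening in m.
Only numpy, scipy, OpenCV 4.12 (cv2) and the standard library are available. Lean on these libraries where they do the work, as an engineer would, in place of code of your own. Each camera call takes 0.05 s, during which the arm holds its last target.

### The job

Check how the sprayed test plate changes in the light: with the shut fingertips, press down the near left corner pad of the sprung tilt stage (the corner with the pointer at the curved scale) until the pointer stands at the upper index clip, keep it there for about a second, then press on until it stands at the lower index clip and keep it there for about a second, without going past the lower one. Then ease the corner back up under the finger, so that it does not snap back, until the stage is level again, and take the hand away. Only press that pad, with no more than light force: grasp nothing, do not tip the stage sideways, and leave the test plate, the index clips and everything round the stage where they are.

Things in the scene. Friction and masses are not known exactly. Their poses are not given: they have to be found in the camera images.
- stage: Tilt stage, fixed to the bench: grey base about 140 x 140 mm, 16 mm high; over it an aluminium plate 120 x 140 mm, near right corner cut away, 76 to 84 mm up, on a ball at its far left corner (x +52, y +52, z 80 mm), with coil springs under the near left and far right corners. Origin on the bench under the middle; x runs from its near to its far edge, y to its left, z up.
- front_tilt (a joint): Tilt of the plate towards the robot, rad: 0 at rest (level, up against a stop), grows as the near left corner is pressed down, end stop at 0.345. Axis: along the stage's y through the ball. At the pad it takes about 5 to 7 N to start it and 11 to 14 N at 0.28 rad; the spring lifts it back.
- side_tilt (a joint): Sideways tilt of the plate, rad: 0 at rest, grows as the far right corner is pressed down. Axis: along the stage's x through the ball, passing under the near left pad. To be left at rest: a press more than about 20 mm to the right of the near left pad's centre tips it.
- pad_top (a point): Middle of the top of the near left pressing pad: round, black, 29 mm across, at x -72, y +52, z 88 mm of the stage frame at rest; 124 mm from the front tilt's axis, 8 mm above it. Goes almost straight down when pressed (32 mm at 0.26 rad). The curved scale stands 38 mm left of its centre, up to 89 mm high; the test plate begins 37 mm beyond its centre.
- side_pad_top (a point): Middle of the upper face of a like round pad at the far right corner (x +52, y -72, z 88 mm of the stage frame). Not to be pressed.
- pointer_tip (a point): Tip of the thin dark needle that sticks out to the left of the near left corner, ending at the edge of a curved white upright scale strip (22 mm wide, a mark every 2 degrees on both faces, longer at 0 and 10). Rides with the plate, 124 mm from the front tilt's axis; at rest at height 80 mm, at the 0 mark.
- upper_index_tip (a point): Where the pointer tip comes when it stands at the upper index clip: a steel clip, 8.5 mm high, astride the curved scale strip, with a black screw on the left and its point towards the pointer. On the pointer's arc. The clips are set anew each time: the upper 6 to 17 mm, the lower 25 to 36 mm below the pointer's rest height.
- lower_index_tip (a point): The same for the lower index clip.
- plate_centre (a point): Centre of the loose sprayed test plate, 70 x 130 x 10 mm, brown, lying flat on the stage's plate between low ledges, 5 mm above its underside. x, y along its short and long side.
- panel_seat (a point): Point of the stage's plate where the centre of the test plate belongs; tilts with the plate.
- mixing_cup: Bystander: clear graduated mixing cup, 73 mm across, 86 mm high, standing to the left. Origin under its middle.
- stir_stick: Bystander: wooden stir stick, 201 mm long (y), 20 mm wide, lying before the stage. Origin under its middle.
- sanding_block: Bystander: dark sanding block, 63 x 110 x 22 mm. Origin under its middle.

How it is judged:
On the way, in this order (a step that is already met when the one before it is completed fails the run):
1. the pointer stands at the upper index (within 3 mm) for 0.6 s (distance between pointer_tip and upper_index_tip below 0.003 m), for 0.6 s.
2. the pointer stands at the lower index (within 3 mm) for 0.6 s (distance between pointer_tip and lower_index_tip below 0.003 m), for 0.6 s.
At the end, for the whole second after the job is handed in: After the pointer has stood at the upper and then at the lower index for 0.6 s each (within 3 mm), the stage is back level (both tilts under 0.015 rad) and at rest, untouched, with the test plate within 8 mm of its seat (value of joint each of front_tilt, side_tilt below 0.015 rad and distance between plate_centre and panel_seat below 0.008 m and velocity of joint front_tilt below 0.02 rad/s).
It fails at once if the pointer goes more than 6 mm past the lower index (z of pointer_tip in the frame of lower_index_tip below -0.006 m).
It fails at once if the stage is tipped sideways by more than 0.04 rad, or pinched or pressed with more than 30 N (value of joint side_tilt above 0.04 rad or contact force between the fingers and stage above 30 N).
It fails at once if the corner is let go and snaps back (faster than 3 rad/s) (velocity of joint front_tilt below -3 rad/s).
It fails at once if the test plate is lifted or shifted by more than 10 mm on the stage (distance between plate_centre and panel_seat above 0.01 m).
It fails at once if an index clip is moved by more than 3 mm, or a bystander by more than 15 mm (distance of any of upper_index_tip, lower_index_tip from where it was at the start of the episode above 0.003 m or distance of any of mixing_cup, stir_stick, sanding_block from where it was at the start of the episode above 0.015 m).
It also fails if it takes over 45 s, if anything falls off the work surface, if the arm or the gripper's body presses on something with over 40 N, if the wrist force passes 120 N, or if a joint passes its speed limit or range.

## Working session

There is one attempt and no reset: what is moved stays moved. The work goes in short steps, Python scripts to look and compute and a tool call to move; the robot and the scene stay as the last step left them, time stands still between calls to the robot, and variables do not carry over. Pictures are saved under pics/ and viewed, and the job is handed in when it is done.

Besides the shell and the picture viewer there is one more tool, called after ">>>" as name(argument=value, ...), one argument or row to a line, values as JSON. step_arm: Moves the arm, as the interface text tells. Its arguments: {"type":"object","properties":{"increments":{"type":"array","items":{"type":"array","items":{"type":"array","items":{"type":"number"}}}},"newtons":{"type":"number"}},"required":["increments"]}

```bash
mkdir -p pics; cat > h.py <<'E'
import numpy as np, cv2
from plant import sensors, optics, order, nets
def snap(c,f):
    im=optics.camera(c); cv2.imwrite('pics/'+f,im); return im
E
python3 - <<'E'
from h import *
s=sensors.get_state()
print({k:np.round(v,4) for k,v in s.items()})
for c in ('side','top'):
    snap(c,c+'0.png'); p=optics.camera_params(c)
    print(c,p)
    for q in ['pad_top','side_pad_top','pointer_tip','upper_index_tip','lower_index_tip','stage','plate_centre','mixing_cup']:
        r=nets.mark_of(c,q); print(q,[(np.round(a['location'],1),round(a['p'],2)) for a in r[:3]])
E
```

```text
{'time_s': np.float64(0.0), 'joint_pos': array([ 1.0644,  0.4808,  1.5969, -0.    ,  1.0651, -0.0466]), 'qvel': array([ 0.0003,  0.0003, -0.0008,  0.0004, -0.0021,  0.    ]), 'tau': array([ 2.40000e-03, -9.50633e+01, -4.30192e+01,  2.00000e-04,
        1.22000e-02, -0.00000e+00]), 'tcp_pos': array([0.2882, 0.5822, 0.2477]), 'ee_rot': array([ 2.6687e+00,  1.6565e+00, -1.6000e-03]), 'contact_force': array([ 0.1415,  0.4684, -0.0278]), 'ft_torque': array([ 0.0059,  0.0038, -0.0002]), 'finger_gap': np.float64(0.0852)}
side {'fx': 621.1873389149731, 'fy': 621.1873389149731, 'cx': 320.69135338780075, 'cy': 245.42701640545624, 'distortion': array([-0.21130252,  0.        ,  0.        ,  0.        ,  0.        ]), 'extrinsics': array([[-0.86885099, -0.49445271,  0.02478857,  0.42888244],
       [-0.21690923,  0.33518796, -0.91684209,  0.16327399],
       [ 0.44502622, -0.80197603, -0.39847975,  0.92337038],
       [ 0.        ,  0.        ,  0.        ,  1.        ]])}
pad_top [(array([318.6, 255.9]), 0.7)]
side_pad_top [(array([333.3, 216.7]), 0.76), (array([316.7, 277.8]), 0.18)]
pointer_t
[... 480 characters left out ...]
 0.       ,  0.       ]), 'extrinsics': array([[-0.02563419, -0.9996578 , -0.00521321,  0.06269759],
       [-0.99346493,  0.02605489, -0.11112411,  0.45789924],
       [ 0.11122191,  0.00233057, -0.99379286,  1.02583611],
       [ 0.        ,  0.        ,  0.        ,  1.        ]])}
pad_top [(array([287. , 251.5]), 0.77)]
side_pad_top [(array([379. , 218.8]), 0.64)]
pointer_tip [(array([268.6, 244.5]), 0.72), (array([379.1, 219.3]), 0.17)]
upper_index_tip [(array([233. , 330.1]), 0.61), (array([268. , 246.4]), 0.33)]
lower_index_tip []
stage [(array([329.6, 238.7]), 0.82)]
plate_centre [(array([335.4, 227.5]), 0.71)]
mixing_cup [(array([211.3, 262.4]), 0.57), (array([270.8, 243. ]), 0.24)]
```

```bash
python3 - <<'E'
import cv2,numpy as np
a=cv2.imread('pics/side0.png');b=cv2.imread('pics/top0.png')
cv2.imwrite('pics/sidez.png',cv2.resize(a[190:370,220:460],None,fx=3.3,fy=3.3,interpolation=cv2.INTER_CUBIC))
cv2.imwrite('pics/sidezz.png',cv2.resize(a[235:315,260:350],None,fx=7.4,fy=7.4,interpolation=cv2.INTER_CUBIC))
cv2.imwrite('pics/topz.png',cv2.resize(b[170:340,180:420],None,fx=3.3,fy=3.3,interpolation=cv2.INTER_CUBIC))
E
```

```text
(no output)
```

View pics/side0.png

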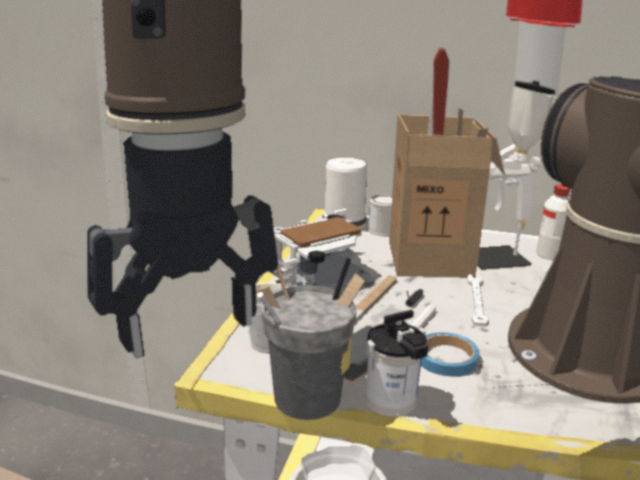

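View pics/sidezz.png

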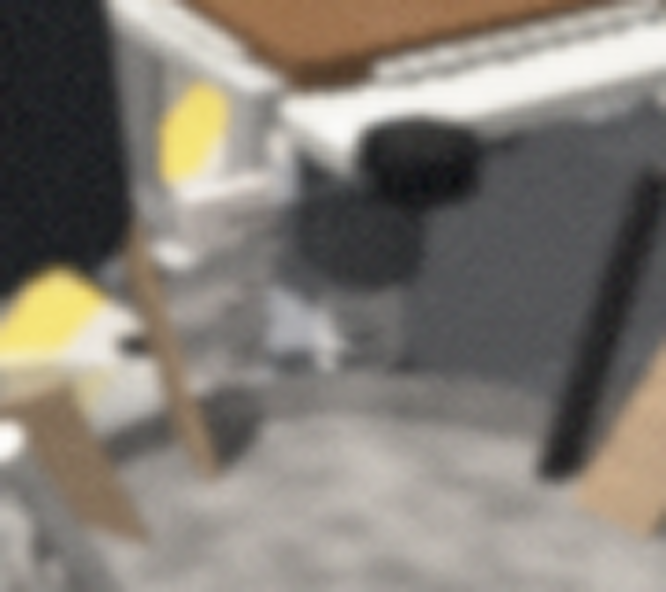

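View pics/topz.png

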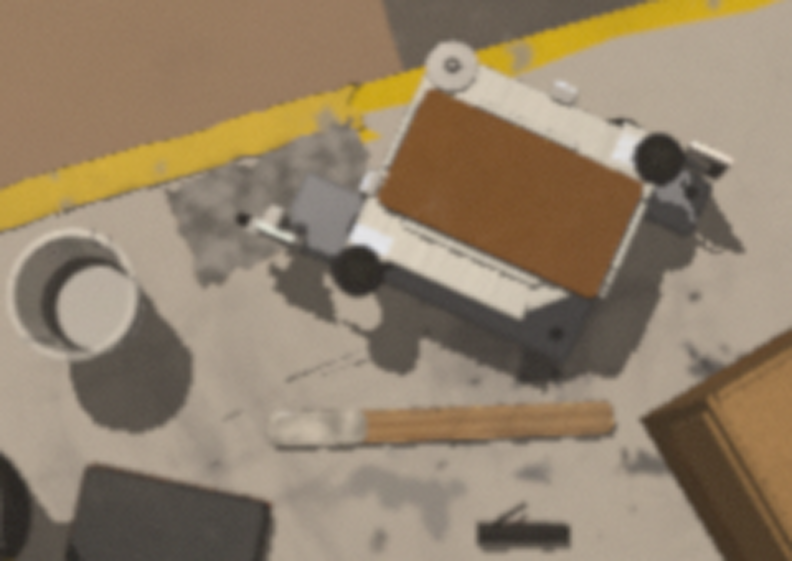

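The side view shows the stage at about (318,240), with its scale near (290,265) and the hand partly in the way. The top view shows the near left pad at (288,252), the side pad at (379,218) and the scale with a screw at (255–268,237–243). Next I'll work out the stage pose.

```bash
cat >> h.py <<'E'
def ray(c,uv):
    p=optics.camera_params(c);K=np.array([[p['fx'],0,p['cx']],[0,p['fy'],p['cy']],[0,0,1]])
    n=cv2.undistortPoints(np.array([[uv]],float),K,p['distortion'])[0,0]
    E=p['extrinsics'];R=E[:3,:3];return -R.T@E[:3,3],R.T@np.array([n[0],n[1],1])
def onz(c,uv,z):
    o,d=ray(c,uv);return o+d*(z-o[2])/d[2]
def proj(c,X):
    p=optics.camera_params(c);K=np.array([[p['fx'],0,p['cx']],[0,p['fy'],p['cy']],[0,0,1]])
    E=p['extrinsics'];r=cv2.Rodrigues(E[:3,:3])[0]
    return cv2.projectPoints(np.array(X,float).reshape(-1,3),r,E[:3,3],K,p['distortion'])[0][:,0]
def tri(a,b):
    o1,d1=ray('side',a);o2,d2=ray('top',b)
    t=np.linalg.lstsq(np.c_[d1,-d2],o2-o1,rcond=None)[0]
    A=o1+t[0]*d1;B=o2+t[1]*d2;return (A+B)/2,np.linalg.norm(A-B)
E
python3 - <<'E'
from h import *
from scipy.optimize import least_squares
obs=[('top',(-.072,.052,.088),(287.5,251.8)),('top',(.052,-.072,.088),(379,218.5)),('top',(-.072,.092,.08),(268.6,244.5)),('top',(0,0,0),(329.6,238.7)),
('side',(-.072,.052,.088),(317.5,255.5)),('side',(-.072,.092,.08),(296.7,263.5)),('side',(.052,-.072,.088),(333.3,216.7))]
def W(X,s):
    c,n=np.cos(s[2]),np.sin(s[2]);return np.array([s[0]+c*X[0]-n*X[1],s[1]+n*X[0]+c*X[1],X[2]])
a=onz('top',(287.5,251.8),.088);b=onz('top',(379,218.5),.088);print(a,b,np.linalg.norm(a-b))
yaw=np.arctan2(*(b-a)[[1,0]])+np.pi/4
print(yaw)
s0=[*((a+b)/2)[:2],yaw]
r=least_squares(lambda s:np.concatenate([proj(c,W(X,s))[0]-u for c,X,u in obs]),s0,loss='soft_l1')
print(r.x);print(r.fun.reshape(-1,2).round(1))
print('pad',W((-.072,.052,.088),r.x))
print(nets.silhouettes('top','pad_top')[0]['rect'], nets.silhouettes('side','pad_top')[0]['rect'])
for q in ['stage','upper_index_tip','lower_index_tip','mixing_cup']:
  for c in('side','top'):
    print(q,c,[(x['rect'],round(x['p'],2)) for x in nets.silhouettes(c,q)[:3]])
print(onz('top',(211.3,262.4),0))
E
```

```text
[0.45615496 0.08682644 0.088     ] [ 0.51211477 -0.07889063  0.088     ] 0.17491039685494422
-0.4597381890138248
[ 0.496193    0.00834379 -0.44560283]
[[ 0.3  1.4]
 [ 0.1  0. ]
 [-0.8  0.2]
 [-0.4 -3.2]
 [-0.3 -2.1]
 [-0.  -0.2]
 [ 0.7 -0.2]]
pad [0.45363583 0.08629818 0.088     ]
[277.8, 184.5, 391.0, 265.1] [273.0, 214.6, 355.7, 273.6]
stage side [([270.9, 209.2, 368.0, 288.8], 0.86)]
stage top [([252.5, 182.4, 400.8, 277.7], 0.77)]
upper_index_tip side [([279.7, 265.1, 295.2, 275.4], 0.49)]
upper_index_tip top []
lower_index_tip side [([276.0, 279.4, 292.2, 281.6], 0.5), ([279.7, 213.6, 356.0, 248.3], 0.37)]
lower_index_tip top []
mixing_cup side [([248.8, 283.7, 281.7, 353.2], 0.73), ([352.6, 273.6, 397.7, 320.5], 0.39)]
mixing_cup top [([182.7, 238.2, 225.7, 280.1], 0.71)]
[0.4494711  0.23936022 0.        ]
```

View pics/top0.png

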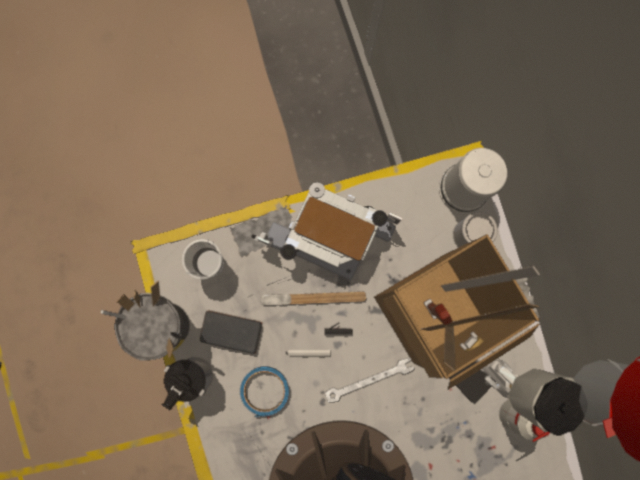

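```bash
python3 - <<'E'
from h import *
s=[.496,.0083,-.4457]
c,n=np.cos(s[2]),np.sin(s[2])
for dz in (0,6,10,14,17,25,30,36):
    th=np.arcsin(dz/124);X=(.052-.124*np.cos(th),.092,.08-dz/1e3)
    w=[s[0]+c*X[0]-n*X[1],s[1]+n*X[0]+c*X[1],X[2]];print(dz,proj('side',w).round(1))
p=optics.camera_params('side')['extrinsics'];print(-p[:3,:3].T@p[:3,3])
E
```

```text
0 [[296.8 263.3]]
6 [[296.7 266.6]]
10 [[296.6 268.8]]
14 [[296.5 270.9]]
17 [[296.3 272.5]]
25 [[295.8 276.6]]
30 [[295.4 279. ]]
36 [[294.8 281.9]]
[-0.00287346  0.89785552  0.50700948]
```

The top view shows the pad at (288,252), the clear cup at (202,258), and a bucket with sticks at the left edge, (150,325). I'll go round the far side of the bucket at height and close the fingers on the way.

>>> step_arm(
  increments=[
    [[1, -0.014, 0.054, 0, 0], [1, -0.014, 0.054, 0, 0], [1, -0.014, 0.054, 0, 0], [1, -0.014, 0.054, 0, 0], [1, -0.014, 0.054, 0, 0]],
  ],
  newtons=20,
)

```text
time_s: 2.02
tcp_pos: [0.5006, 0.3987, 0.2484]
ee_rot: [-2.669, -1.657, -0.0]
contact_force: [0.1, 0.1, -0.6]
finger_gap: -0.0001
```

>>> step_arm(
  increments=[
    [[1, -0.05, 0.0163, 0, 0], [1, -0.05, 0.0163, 0, 0], [1, -0.05, 0.0163, 0, 0], [1, -0.05, 0.0163, 0, 0], [1, -0.05, 0.0163, 0, 0]],
  ],
)

```text
time_s: 2.65
tcp_pos: [0.461, 0.1382, 0.2485]
ee_rot: [2.669, 1.657, 0.001]
contact_force: [1.5, -0.6, 0.0]
finger_gap: 0.0001
```

>>> step_arm(
  increments=[
    [[1, -0.05, 0.0163, 0.0, 0], [1, 0, 0, 0.02, 0.18], [1, 0, 0, 0.02, 0.18], [1, 0, 0, 0.0, 0.18], [1, 0, 0, 0.0, 0.18]],
  ],
)

```text
time_s: 3.28
tcp_pos: [0.4538, 0.0876, 0.2082]
ee_rot: [-3.084, -0.601, 0.0]
contact_force: [-0.4, -0.2, -0.2]
finger_gap: -0.0001
```

>>> step_arm(
  increments=[
    [[1, 0, 0, 0, 0.18], [1, 0, 0, 0, 0.18], [1, 0, 0, 0, 0.18], [1, 0, 0, 0, 0.18], [1, 0, 0, 0, 0.12]],
  ],
)

```text
time_s: 3.9
tcp_pos: [0.4539, 0.0877, 0.2084]
ee_rot: [-3.061, 0.707, -0.0]
contact_force: [-0.8, 0.4, 0.4]
finger_gap: 0.0002
```

```bash
python3 - <<'E'
from h import *
s=sensors.get_state();print(s['time_s'],s['tcp_pos'],s['ee_rot'])
R=cv2.Rodrigues(np.array(s['ee_rot'],float))[0];print(np.degrees(np.arctan2(R[1,0],R[0,0])))
a=snap('side','s1.png');b=snap('top','t1.png')
cv2.imwrite('pics/s1z.png',cv2.resize(a[235:315,250:350],None,fx=7.4,fy=7.4,interpolation=cv2.INTER_CUBIC))
cv2.imwrite('pics/t1z.png',cv2.resize(b[170:340,180:420],None,fx=3.3,fy=3.3,interpolation=cv2.INTER_CUBIC))
for q in ['pad_top','pointer_tip','upper_index_tip','lower_index_tip','stage']:
    r=nets.mark_of('side',q); print(q,[(np.round(a['location'],1),round(a['p'],2)) for a in r[:3]])
for q in ['upper_index_tip','lower_index_tip']:
    print([(x['rect'],round(x['p'],2)) for x in nets.silhouettes('side',q)[:3]])
E
```

```text
3.9 [0.45392862 0.08772904 0.20841879] [-3.06092956e+00  7.06953136e-01 -4.24561465e-04]
-26.010018937726564
pad_top [(array([317.7, 254.6]), 0.79)]
pointer_tip [(array([297.8, 263.2]), 0.93)]
upper_index_tip [(array([295.8, 263.4]), 0.43), (array([294.6, 278.3]), 0.27)]
lower_index_tip [(array([297.3, 278.1]), 0.54)]
stage [(array([314.4, 276.1]), 0.68)]
[([279.3, 266.4, 296.8, 272.3], 0.54), ([277.5, 277.9, 296.9, 281.3], 0.31)]
[([263.3, 207.0, 369.5, 287.6], 0.63), ([240.8, 284.9, 280.9, 352.6], 0.58)]
```

View pics/s1z.png

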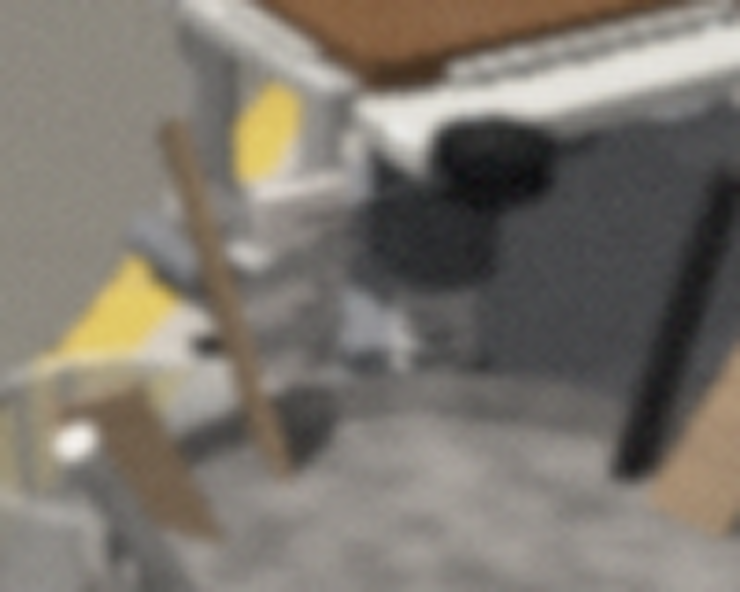

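View pics/t1z.png

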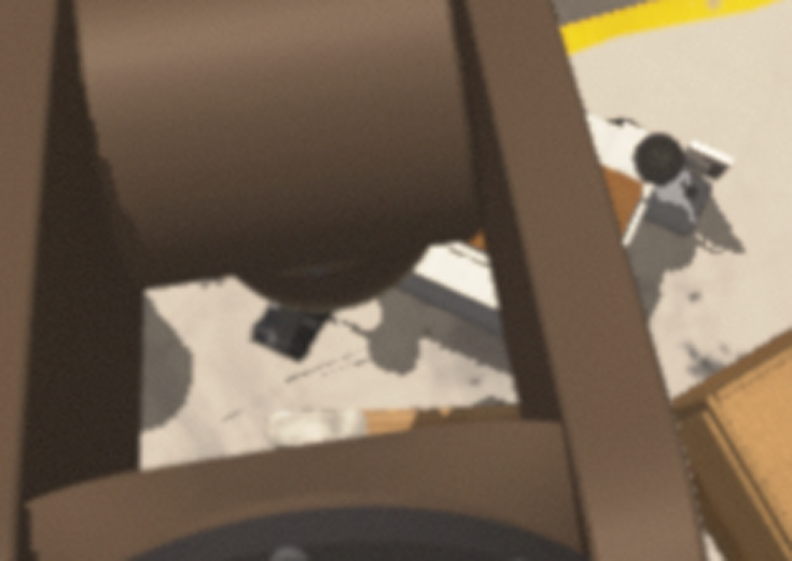

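The zoom shows the pad at about (317,256), and the scale strip as a grey band at columns 283–297, rows 259–285. The clips aren't distinct. I'll average several frames to cut the noise.

```bash
cat >> h.py <<'E'
def avg(n,c='side'):
    return np.mean([optics.camera(c).astype(float) for _ in range(n)],axis=0)
def crop(a,f,r0=252,r1=292,c0=270,c1=322,s=15,gain=1.6):
    z=cv2.resize(a[r0:r1,c0:c1],None,fx=s,fy=s,interpolation=cv2.INTER_CUBIC)
    z=np.clip((z-130)*gain+130,0,255).astype(np.uint8)
    for i,r in enumerate(range(r0,r1,4)):
        cv2.putText(z,str(r),(0,int((r-r0+.5)*s)+4),0,.4,(0,0,255),1);cv2.line(z,(28,int((r-r0+.5)*s)),(40,int((r-r0+.5)*s)),(0,0,255),1)
    cv2.imwrite('pics/'+f,z)
E
python3 - <<'E'
from h import *
a=avg(10);np.save('a0.npy',a);crop(a,'a0z.png')
E
```

```text
(no output)
```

View pics/a0z.png

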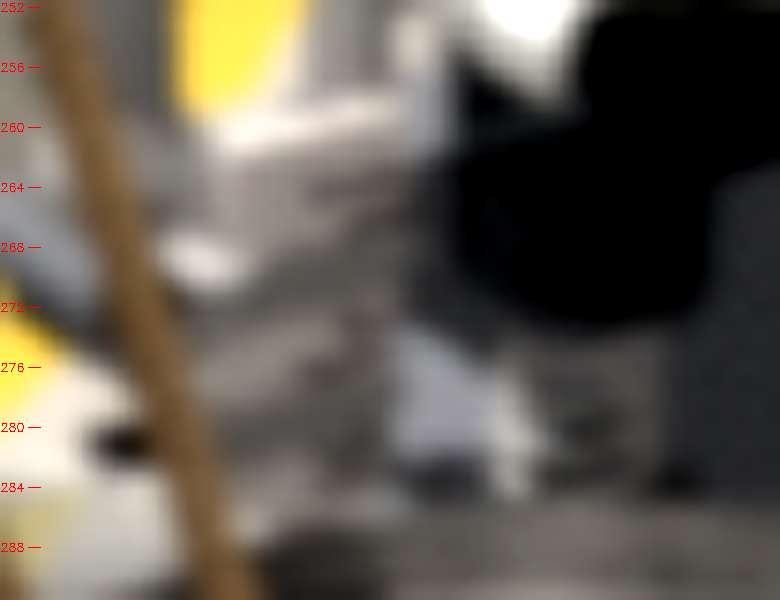

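```bash
python3 - <<'E'
from h import *
a=np.load('a0.npy')
print('row  '+'  '.join(f'{c}:gray,R-B' for c in range(286,298,2)))
for r in range(258,288):
    print(r,'  '.join('%4d %5.1f'%(a[r,c:c+2].mean(),(a[r,c:c+2,2]-a[r,c:c+2,0]).mean()) for c in range(286,298,2)))
E
```

```text
row  286:gray,R-B  288:gray,R-B  290:gray,R-B  292:gray,R-B  294:gray,R-B  296:gray,R-B
258  193  49.4   184  16.3   163   8.9   166  10.1   161  10.7   154   4.4
259  199  23.6   192  12.0   182  11.5   185  13.4   175  12.8   157   5.4
260  206  14.2   202  13.4   188  13.7   172  13.6   159  12.3   148   4.9
261  196  13.7   179  13.2   163  12.6   148  11.5   139  10.5   138   5.4
262  165  12.6   150  11.8   140  11.2   135  10.8   127   9.7   121   4.1
263  144  11.1   137  10.8   128   9.9   122   9.5   109   8.0    99   4.2
264  140  10.9   134  10.4   118   8.6   108   7.9   102   7.5    91   3.5
265  140  10.8   134  10.8   119   8.7   113   8.6   104   8.2    87   3.4
266  139  10.8   134  10.9   128   9.6   113   8.5    95   5.6    81   2.2
267  139  10.7   132   9.7   126   9.2   107   6.4    94   4.8    87   2.3
268  141   9.9   122   8.1   113   6.8   102   4.7    99   4.1    92   2.7
269  138   8.1   110   6.0   104   4.3   100   4.6    99   3.8    89   1.9
270  124   5.4   103   4.4   100   4.2   100   4.2   100   3.8    87   1.4
271  108   4.2   101   4.0   102   4.
[... 537 characters left out ...]
7   102   3.6   127  -1.0
279  108   5.5   102   4.8    98   3.9    96   3.8   101   2.4   131  -1.6
280  100   4.2    98   4.1    98   3.8    95   3.8    99   2.8   134  -2.5
281   99   4.1   102   4.5    98   4.6    91   4.5    95   2.4   127  -2.4
282  104   6.0   112   6.3   103   6.2    89   4.9    95   4.2   108  -1.3
283  116   9.1   122   8.4   111   7.5    95   6.1    96   4.0    91  -0.9
284  125  10.6   128   9.0   114   8.4   105   7.2   111   3.8    96  -0.9
285  134  11.9   129   9.5   119   9.2   117   7.5   125   3.5   111   0.1
286  142  12.7   122   9.3   110   8.1   113   7.5   119   4.6   112   2.5
287  135  13.7   105   8.0    89   6.5    92   5.6   101   5.2   103   4.9
```

```bash
python3 - <<'E'
from h import *
s=[.496,.0083,-.4457]
c,n=np.cos(s[2]),np.sin(s[2])
def P(dz,y,R=.124):
    th=np.arcsin(dz/124);X=(.052-R*np.cos(th),y,.08-R*np.sin(th))
    return proj('side',[s[0]+c*X[0]-n*X[1],s[1]+n*X[0]+c*X[1],X[2]])[0]
for dz in (-9,0,6,8,10,12,26,28,30,32,34):
    p=[P(dz,y) for y in (.09,.10,.112)];q=P(dz,.09,.128)
    ys=[np.interp(-cc,[-x[0] for x in p],[x[1] for x in p]) for cc in (296,294.5,292.5,290.5,288.5,286.5)]
    print(dz,np.round(p,1).tolist(),q.round(1),np.round(ys,1))
E
```

```text
-9 [[297.8, 257.9], [292.5, 259.2], [286.2, 260.9]] [299.1 258.6] [258.3 258.7 259.3 259.8 260.3 260.8]
0 [[297.8, 263.0], [292.6, 264.4], [286.3, 266.1]] [299.2 263.9] [263.5 263.9 264.4 265.  265.5 266. ]
6 [[297.8, 266.3], [292.5, 267.7], [286.2, 269.4]] [299.1 267.3] [266.8 267.2 267.7 268.3 268.8 269.4]
8 [[297.7, 267.4], [292.5, 268.8], [286.2, 270.5]] [299.  268.5] [267.9 268.3 268.8 269.4 269.9 270.4]
10 [[297.6, 268.5], [292.4, 269.9], [286.1, 271.6]] [299.  269.6] [268.9 269.3 269.9 270.4 271.  271.5]
12 [[297.6, 269.6], [292.4, 271.0], [286.1, 272.7]] [298.9 270.7] [270.  270.4 270.9 271.5 272.  272.6]
26 [[296.8, 276.8], [291.6, 278.2], [285.4, 280.0]] [298.1 278.1] [277.  277.4 278.  278.5 279.1 279.6]
28 [[296.6, 277.8], [291.5, 279.2], [285.2, 281.0]] [297.9 279.2] [277.9 278.4 278.9 279.5 280.  280.6]
30 [[296.4, 278.7], [291.3, 280.2], [285.1, 281.9]] [297.7 280.2] [278.9 279.3 279.8 280.4 281.  281.5]
32 [[296.3, 279.7], [291.1, 281.2], [284.9, 282.9]] [297.5 281.2] [279.8 280.2 280.8 281.3 281.9 282.5]
34 [[296.1, 280.7], [290.9, 282.1], [284.7, 283.9]] [297.3 282.2] [280.7 281.1 281.7 282.2 282.8 283.4]
```

From the averaged frames, with the 0 mark at (292.5,264.2) as reference, the upper clip is centred at (292.5,269.5), about 9 mm down. The lower clip is at (290.5,279.7), about 28 mm down. Now I'll descend to just above the pad.

>>> step_arm(
  increments=[
    [[1, 0, 0, 0.035, 0], [1, 0, 0, 0.035, 0], [1, 0, 0, 0.018, 0], [1, 0, 0, 0, 0]],
  ],
)

```text
time_s: 5.35
tcp_pos: [0.453, 0.0876, 0.1193]
ee_rot: [3.062, -0.699, -0.004]
contact_force: [-0.7, 0.6, -0.1]
finger_gap: -0.0001
```

```bash
python3 - <<'E'
from h import *
a=snap('side','s2.png')
cv2.imwrite('pics/s2z.png',cv2.resize(a[200:300,250:380],None,fx=5.8,fy=5.8,interpolation=cv2.INTER_CUBIC))
E
```

```text
(no output)
```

View pics/s2z.png

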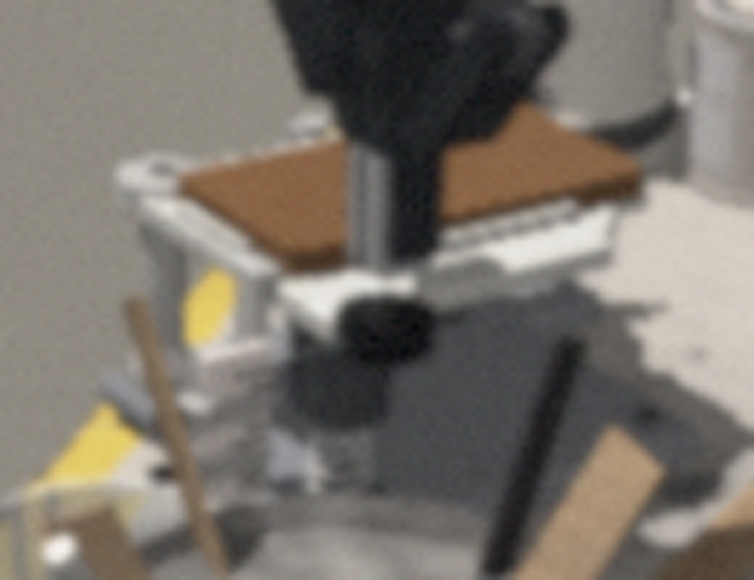

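The fingers stand centred above the pad, tip at (318,246) and pad at (317,256). Approaching contact.

>>> step_arm(
  increments=[
    [[1, 0, 0, 0.006, 0], [1, 0, 0, 0.005, 0], [1, 0, 0, 0.002, 0], [1, 0, 0, 0.002, 0], [1, 0, 0, 0.001, 0]],
  ],
)

```text
time_s: 6.02
tcp_pos: [0.4538, 0.0877, 0.1043]
ee_rot: [-3.063, 0.699, -0.0]
contact_force: [0.4, -0.4, 2.3]
finger_gap: -0.0003
```

>>> step_arm(
  increments=[
    [[1, 0, 0, 0.002, 0], [1, 0, 0, 0.002, 0], [1, 0, 0, 0.001, 0], [1, 0, 0, 0.001, 0]],
  ],
)

```text
time_s: 6.52
tcp_pos: [0.4538, 0.0878, 0.0984]
ee_rot: [-3.063, 0.699, -0.0]
contact_force: [-1.9, 1.0, 6.6]
finger_gap: -0.0003
```

```bash
python3 - <<'E'
from h import *
a=avg(6);np.save('a1.npy',a);crop(a,'a1z.png')
s=sensors.get_state();print(s['time_s'],s['tcp_pos'],s['contact_force'])
for q in ['pointer_tip','pad_top']:
    r=nets.mark_of('side',q); print(q,[(np.round(a['location'],1),round(a['p'],2)) for a in r[:3]])
E
```

```text
6.825 [0.45375412 0.08776981 0.09842557] [-2.21661618  0.76056055  7.26854424]
pointer_tip [(array([296.2, 265.9]), 0.85), (array([267.5, 342.8]), 0.2)]
pad_top [(array([315.8, 252.7]), 0.72)]
```

View pics/a1z.png

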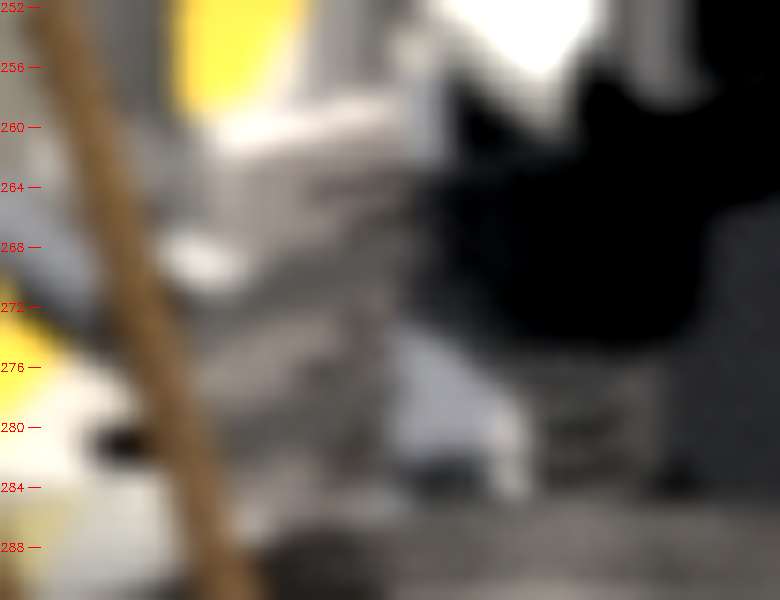

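```bash
python3 - <<'E'
from h import *
d=(np.load('a1.npy')-np.load('a0.npy')).mean(2)
for r in range(256,284): print(r,np.round(d[r,290:308:2]+0).astype(int), np.load('a1.npy').mean(2)[r,292:306:2].astype(int))
E
```

```text
256 [ 5  3  4  2  5 34 47 43 59] [143 127 149 159 126 157 194]
257 [ 3  5  4  4  0 11 59 49 44] [149 138 149 147  98 131 167]
258 [ 4  4  4  3  0 -4 48 63 46] [168 166 160 142  81  98 143]
259 [ 4  6  5  3 -1 -9 17 51 56] [190 185 165 141  76  69 114]
260 [  4   4   6   5   2 -11  -9  19  49] [179 167 155 141  76  49  79]
261 [ 5  5  4  3  9 -3 -5 12 35] [155 144 142 138  78  49  62]
262 [ 3  3  3  5 20 15  9 17 19] [140 132 128 123  80  57  61]
263 [ 4  3  3  2 13 17 15  6  9] [126 116 105  95  71  60  52]
264 [3 2 2 3 2 2 7 0 1] [111 106  99  76  56  53  47]
265 [ 2  3  2  2 -1 -3  0  1  0] [117 109  95  71  52  50  48]
266 [ 3  2  3  2 -1 -1  2  0  2] [120 100  87  71  52  51  48]
267 [ 3  3  4  4  0  1  3 -1  1] [116  98  94  76  55  52  49]
268 [ 4  3  2  3  1 -1  2 -1 -2] [109 101  99  80  54  52  48]
269 [ 2  3  4  2  0 -4  1  2 -1] [104 103  96  77  55  51  50]
270 [ 1  3  3  2  0 -4 -1  0 -1] [102 103  94  73  59  51  46]
271 [ 3  5  3  2  1 -2 -5 -3 -1] [106 109  97  73  66  55  47]
272 [  1   3   2   1   2  -2  -9 -10  -2] [109 108  99  77  70  58  48]
273 [  2   3   3   4   4   1 -10 -19 -13] [112 104 109  92  76  62  51]
274 [  3   3   2   2   3   3  -5 -26 -20] [117 104 122 118  91  71  58]
275 [  3   3   4   3   5   4  -5 -24 -19] [112 105 127 140 115  83  72]
276 [  3   3   4   3   4   5 -11 -21  -9] [101 107 128 149 137 100  86]
277 [  2   4   2   3   4   4  -9 -22  -4] [100 106 122 149 147 125  98]
278 [  3   2   2   3   3   3  -5 -18  -3] [102 102 121 148 149 144 116]
279 [ 2  3  4  4  3  4 -1 -7 -5] [100 101 127 148 151 154 136]
280 [  4   3   2   2   3   4   3  -8 -17] [ 99  95 130 147 147 158 148]
281 [  3   1   2   2   3   2   5 -12 -24] [ 94  91 123 136 133 148 149]
282 [  4   3   3   3   3   2   2  -7 -14] [ 94  94 107 111 104 124 137]
283 [ 3  2  2  3  1  1  3  1 -1] [ 99  98  96  85  83 115 139]
```

>>> step_arm(
  increments=[
    [[1, 0, 0, 0.0015, 0], [1, 0, 0, 0.0015, 0], [1, 0, 0, 0, 0], [1, 0, 0, 0, 0]],
  ],
)

```text
time_s: 7.42
tcp_pos: [0.4538, 0.0878, 0.0954]
ee_rot: [-3.063, 0.699, 0.0]
contact_force: [-1.5, 1.1, 7.6]
finger_gap: -0.0001
```

```bash
python3 - <<'E'
from h import *
a=avg(6);np.save('a2.npy',a);crop(a,'a2z.png')
s=sensors.get_state();print(s['time_s'],s['tcp_pos'],s['contact_force'])
for i in range(2):
  if i: optics.camera('side')
  for q in ['pointer_tip','pad_top','upper_index_tip','lower_index_tip']:
    r=nets.mark_of('side',q); print(q,[(np.round(a['location'],1),round(a['p'],2)) for a in r[:3]])
a0=np.load('a0.npy').mean(2);a=a.mean(2)
for r in range(256,286): print(r,(a-a0)[r,294:310:2].round().astype(int),a[r,292:308:2].astype(int))
E
```

```text
7.725 [0.45379035 0.08777136 0.09547372] [-1.36076237  1.60095052  7.81941323]
pointer_tip [(array([295.7, 266.9]), 0.68)]
pad_top [(array([317.2, 257. ]), 0.55)]
upper_index_tip [(array([298. , 266.1]), 0.65)]
lower_index_tip [(array([297.6, 276.7]), 0.56)]
pointer_tip [(array([296.3, 266.5]), 0.83)]
pad_top [(array([316.1, 260.2]), 0.86)]
upper_index_tip [(array([295.8, 265.8]), 0.5)]
lower_index_tip [(array([292.6, 277.6]), 0.52)]
256 [ 3 -2 -2 57 78 76 81 97] [144 127 145 152 150 188 227 230]
257 [ 4  2 -1 39 91 92 91 73] [148 138 146 145 126 164 210 223]
258 [  4   3  -1  15  88 102  90  43] [169 166 160 141 100 139 182 196]
259 [ 4  4  0 -4 57 93 85 23] [189 184 166 142  82 109 155 163]
260 [ 5  4  1 -9 19 64 77 20] [179 166 153 140  77  77 124 136]
261 [ 4  3  8 -6 -1 38 64 20] [156 144 141 136  75  54  89 111]
262 [ 3  4 19  5  0 19 43 21] [140 132 128 122  69  48  64  86]
263 [ 2  1 12  6  9 17 27 15] [127 115 104  94  60  54  63  70]
264 [ 3  1  2  4 14 13 13  3] [112 106  98  76  58  60  60  57]
265 [ 3  2  2  5  6  6  2 -2] [117 109  94  73  60  56  52  46]
266 [ 2  2 -3 
[... 653 characters left out ...]
134  95  71  55  48]
276 [  3   3   0 -12 -21 -39 -34 -36] [100 106 128 145 120  90  68  58]
277 [  2   4   4  -3 -19 -33 -14 -15] [ 99 105 123 149 140 115  86  75]
278 [  3   2   4   3 -15 -32  -5  -2] [102 102 121 149 149 134 103  88]
279 [  3   3   3   5 -11 -28  -7   3] [100 100 126 149 151 144 115  93]
280 [  2   2   4   4  -5 -33 -22   1] [ 99  95 130 148 148 150 124  85]
281 [  2   1   3   4  -2 -34 -31   0] [ 94  92 122 136 135 141 127  86]
282 [  3   3   2   2   0 -16 -16   0] [ 94  95 107 110 104 123 127  91]
283 [ 3  3  3  1  3  1 -1  1] [ 99  99  96  86  83 115 139  86]
284 [3 2 3 2 3 1 1 3] [106 113 105  81  82 107 138  93]
285 [3 3 2 3 1 4 3 3] [119 127 121  93  91 101 120 106]
```

View pics/a2z.png

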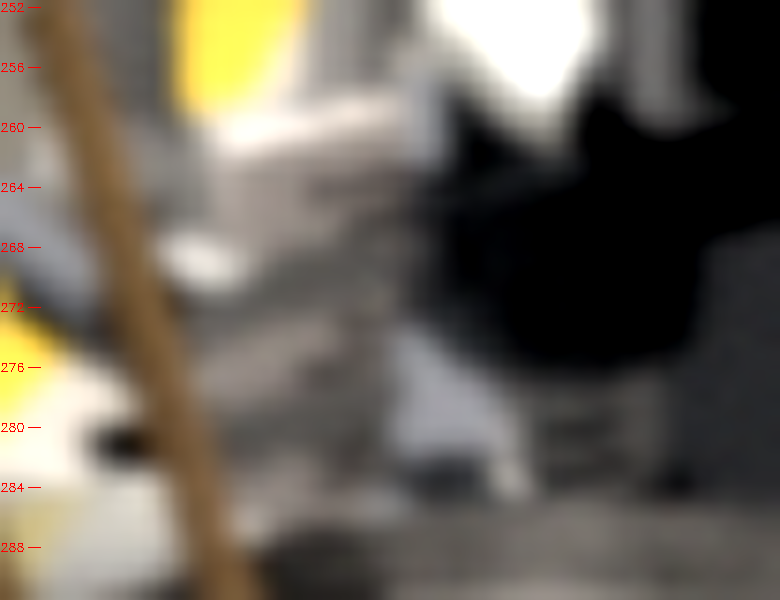

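```bash
cat >> h.py <<'E'
def cross(a,c,r0,r1,lev):
    v=a[r0:r1,c]; i=np.where((v[:-1]-lev)*(v[1:]-lev)<=0)[0]
    return [round(float(r0+k+(lev-v[k])/(v[k+1]-v[k])),2) for k in i[:3]]
E
python3 - <<'E'
from h import *
A=[np.load(f'a{i}.npy').mean(2) for i in range(3)]
for c in range(304,316,2):
    print(c,[cross(a,c,267,284,60) for a in A],[cross(a,c,252,270,120) for a in A])
# right part: boss/pad lower right edge at cols 316-322
for c in (316,318,320,322,324):
    print(c,[a[255:280,c].astype(int).tolist() for a in (A[0],A[2])])
E
```

```text
304 [[272.17], [274.12], [275.32]] [[256.95], [258.8], [260.13]]
306 [[273.04], [274.43], [276.09]] [[257.47], [259.57], [260.67]]
308 [[273.38], [274.54], [276.24]] [[253.59], [255.97], [257.69]]
310 [[273.43], [274.84], [276.29]] [[], [254.14], [255.16]]
312 [[273.07], [274.72], [275.67]] [[], [], []]
314 [[272.96], [274.38], [275.46]] [[], [], []]
316 [[39, 31, 26, 20, 18, 17, 19, 23, 32, 39, 43, 45, 44, 45, 45, 47, 51, 58, 66, 70, 73, 73, 71, 73, 72], [60, 59, 65, 75, 78, 62, 37, 22, 16, 20, 19, 26, 38, 47, 51, 51, 54, 55, 60, 62, 68, 72, 73, 73, 75]]
318 [[37, 30, 24, 19, 18, 19, 20, 31, 49, 61, 65, 66, 67, 68, 67, 67, 69, 71, 71, 72, 72, 72, 72, 73, 72], [31, 34, 37, 49, 57, 43, 25, 17, 21, 19, 20, 34, 51, 67, 70, 72, 70, 72, 72, 74, 72, 73, 74, 75, 74]]
320 [[34, 26, 21, 18, 17, 20, 24, 42, 60, 71, 72, 73, 73, 73, 72, 72, 72, 70, 72, 73, 72, 73, 72, 72, 73], [28, 30, 39, 46, 43, 28, 21, 17, 18, 18, 26, 42, 62, 72, 75, 74, 74, 73, 74, 73, 75, 75, 74, 74, 74]]
322 [[29, 23, 17, 18, 19, 23, 37, 54, 67, 72, 72, 73, 72, 73, 74, 71, 73, 71, 72, 71, 72, 72, 72, 72, 72], [27, 34, 47, 55, 41, 23, 18, 19, 20, 27, 38, 55, 68, 74, 76, 75, 72, 73, 73, 73, 74, 76, 75, 73, 74]]
324 [[33, 37, 39, 40, 44, 49, 60, 68, 71, 72, 72, 72, 72, 72, 73, 72, 72, 73, 73, 73, 72, 72, 73, 72, 72], [59, 63, 63, 58, 49, 45, 43, 45, 49, 57, 65, 71, 72, 76, 74, 75, 75, 73, 74, 74, 75, 75, 74, 75, 74]]
```

```bash
cat >> h.py <<'E'
S=[.496,.0083,-.4457]
def Wp(X,th=0):
    dx,dz=X[0]-.052,X[2]-.08
    # near side (dx<0) goes down
    x=.052+dx*np.cos(th)-dz*np.sin(th)
    z=.08+dx*np.sin(th)+dz*np.cos(th)
    c,n=np.cos(S[2]),np.sin(S[2]);return [S[0]+c*x-n*X[1],S[1]+n*x+c*X[1],z]
E
python3 - <<'E'
from h import *
for X in [(-.082,.045,.082),(-.086,.052,.084),(-.075,.04,.082),(-.072,.09,.08)]:
    p0=proj('side',Wp(X))[0]
    print(X,p0.round(1),[(d,(proj('side',Wp(X,np.arcsin(d/124)))[0]-p0).round(2).tolist()) for d in (5,7,8,9,10,11,28)])
E
```

```text
(-0.082, 0.045, 0.082) [324.2 258. ] [(5, [-0.1, 2.98]), (7, [-0.16, 4.15]), (8, [-0.19, 4.74]), (9, [-0.23, 5.32]), (10, [-0.27, 5.9]), (11, [-0.32, 6.48]), (28, [-1.53, 15.9])]
(-0.086, 0.052, 0.084) [322.1 258.7] [(5, [-0.07, 3.11]), (7, [-0.12, 4.33]), (8, [-0.15, 4.94]), (9, [-0.18, 5.55]), (10, [-0.22, 6.15]), (11, [-0.26, 6.76]), (28, [-1.41, 16.6])]
(-0.075, 0.04, 0.082) [324.2 255.8] [(5, [-0.09, 2.81]), (7, [-0.15, 3.92]), (8, [-0.18, 4.47]), (9, [-0.22, 5.01]), (10, [-0.25, 5.56]), (11, [-0.3, 6.11]), (28, [-1.43, 15.0])]
(-0.072, 0.09, 0.08) [297.8 263. ] [(5, [-0.06, 2.77]), (7, [-0.11, 3.86]), (8, [-0.13, 4.41]), (9, [-0.16, 4.95]), (10, [-0.19, 5.48]), (11, [-0.23, 6.02]), (28, [-1.22, 14.75])]
```

The pad's lower edge at columns 318–322 shifted 3.95 px, so the pointer is only about 6.8 mm down. The contact has some give. Going 2.5 mm further to reach the upper clip.

>>> step_arm(
  increments=[
    [[1, 0, 0, 0.0015, 0], [1, 0, 0, 0.001, 0], [1, 0, 0, 0, 0]],
  ],
)

```text
time_s: 8.55
tcp_pos: [0.4538, 0.0878, 0.0929]
ee_rot: [-3.063, 0.699, -0.0]
contact_force: [-1.7, 1.4, 7.1]
finger_gap: 0.0001
```

```bash
python3 - <<'E'
from h import *
a=avg(6);np.save('a3.npy',a);crop(a,'a3z.png')
s=sensors.get_state();print(s['time_s'],s['tcp_pos'],s['contact_force'])
for q in ['pointer_tip']:
    r=nets.mark_of('side',q); print(q,[(np.round(a['location'],1),round(a['p'],2)) for a in r[:3]])
A=[np.load(f'a{i}.npy').mean(2) for i in range(4)]
for c in (317,318,319,320,321,322): print(c,[cross(a,c,261,276,50) for a in A])
E
```

```text
8.85 [0.45384784 0.08776094 0.09297606] [-3.18955327  2.65775662  6.65627883]
pointer_tip [(array([296.5, 267.5]), 0.73)]
317 [[263.87], [265.69], [267.36], [261.53, 268.56]]
318 [[263.06], [265.21], [266.91], [268.18]]
319 [[262.71], [264.95], [266.69], [267.97]]
320 [[262.42], [264.72], [266.37], [267.74]]
321 [[262.04], [264.28], [266.1], [267.38]]
322 [[261.74], [263.99], [265.68], [266.78]]
```

View pics/a3z.png

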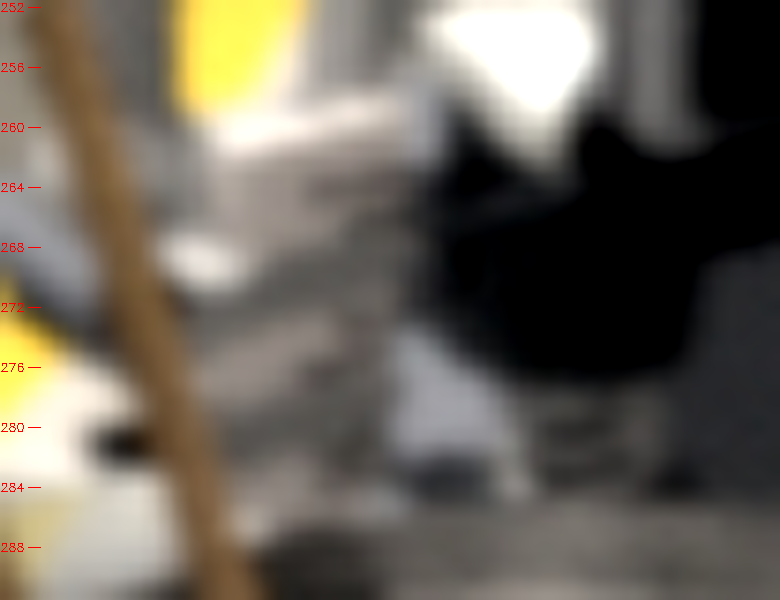

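The pad edge has shifted 5.2 px in total, so the pointer is about 9 mm down, at the upper clip (within about 1 mm). Holding there.

>>> step_arm(
  increments=[
    [[1, 0, 0, 0.0003, 0], [1, 0, 0, 0, 0], [1, 0, 0, 0, 0], [1, 0, 0, 0, 0], [1, 0, 0, 0, 0]],
  ],
)

```text
time_s: 9.52
tcp_pos: [0.4539, 0.0878, 0.0927]
ee_rot: [-3.063, 0.699, -0.0]
contact_force: [-3.6, 0.8, 8.1]
finger_gap: 0.0001
```

>>> step_arm(
  increments=[
    [[1, 0, 0, 0, 0], [1, 0, 0, 0, 0]],
  ],
)

```text
time_s: 9.78
tcp_pos: [0.4539, 0.0878, 0.0927]
ee_rot: [-3.063, 0.699, -0.0]
contact_force: [-1.8, 0.8, 7.1]
finger_gap: -0.0001
```

```bash
python3 - <<'E'
from h import *
A=[np.load(f'a{i}.npy') for i in (0,1,2,3)]
# needle darkening signature near strip edge and needle's colour
for r in range(260,276): print(r,[np.round((A[k]-A[0]).mean(2)[r,294:302]).astype(int).tolist() for k in (1,2,3)])
for i in range(4):
    print('x',i,end=' ')
    for q in ['pointer_tip','upper_index_tip']:
        optics.camera('side');r=nets.mark_of('side',q); print(q,[(np.round(a['location'],1),round(a['p'],2)) for a in r[:1]],end=' ')
    print()
E
```

```text
260 [[6, 2, 5, 4, 2, -5, -11, -13], [5, 3, 4, 5, 1, -6, -9, 1], [6, 3, 4, 3, 0, -4, -3, 22]]
261 [[4, 4, 3, 7, 9, 6, -3, -8], [4, 5, 3, 7, 8, 3, -6, -10], [4, 4, 3, 7, 8, 0, -7, 3]]
262 [[3, 5, 5, 11, 20, 22, 15, 8], [3, 2, 4, 10, 19, 15, 5, -3], [3, 4, 4, 10, 16, 10, 1, -1]]
263 [[3, 3, 2, 6, 13, 17, 17, 17], [2, 3, 1, 6, 12, 13, 6, 7], [3, 4, 2, 5, 10, 6, 0, 2]]
264 [[2, 1, 3, 2, 2, 0, 2, 8], [3, 2, 1, 3, 2, -1, 4, 11], [2, 2, 2, 2, 1, -6, -5, 2]]
265 [[2, 3, 2, 1, -1, -6, -3, 1], [3, 3, 1, 3, 2, 1, 5, 8], [2, 4, 2, 2, -1, -6, -2, 5]]
266 [[3, 1, 2, 0, -1, -2, -1, 1], [2, 1, 2, 0, -3, -4, -2, 4], [3, 3, 2, -1, -1, -3, 3, 8]]
267 [[4, 1, 4, 2, 0, -4, 1, 2], [3, 2, 3, 1, -3, -6, -4, 1], [5, 2, 4, 0, -5, -8, -1, 3]]
268 [[2, 3, 3, 2, 1, -2, -1, 3], [2, 4, 1, 2, -1, -6, -6, -1], [3, 3, 2, 3, -3, -10, -8, -4]]
269 [[4, 3, 2, 2, 0, -4, -4, 0], [1, 2, 2, 1, -1, -9, -7, -4], [3, 3, 2, 2, -3, -11, -12, -5]]
270 [[3, 3, 2, 1, 0, -5, -4, 0], [5, 2, 2, 1, -1, -8, -11, -7], [4, 3, 2, 1, -2, -11, -14, -10]]
271 [[3, 3, 2, 1, 1, -2, -2, -2], [2, 4, 2, 1, 0, -7, -11, -9], [4, 3, 2, 0, -2, -12, -17, -13]]
272 [[2, 3, 1, 3, 2, 0, -2, -6], [2, 3, 2, 2, 0, -3, -6, -9], [2, 2, -1, 0, -2, -7, -14, -15]]
273 [[3, 3, 4, 3, 4, 2, 1, -2], [3, 3, 2, 3, 3, -1, -2, -8], [3, 2, -1, 1, 2, -3, -9, -12]]
274 [[2, 3, 2, 2, 3, 3, 3, 1], [4, 3, 3, 2, -2, -7, -8, -8], [4, 1, 1, 2, -3, -8, -14, -16]]
275 [[4, 1, 3, 3, 5, 4, 4, 1], [3, 3, 4, 4, -2, -12, -16, -12], [3, 2, 3, 4, -2, -12, -20, -19]]
x 0 pointer_tip [(array([297.2, 268.5]), 0.94)] upper_index_tip [(array([295.4, 265.7]), 0.43)] 
x 1 pointer_tip [(array([299.3, 270.2]), 0.67)] upper_index_tip [(array([298.3, 267.7]), 0.67)] 
x 2 pointer_tip [(array([298.3, 267.4]), 0.9)] upper_index_tip [(array([315.6, 258.2]), 0.57)] 
x 3 pointer_tip [(array([296.4, 269.7]), 0.94)] upper_index_tip [(array([296.2, 267.2]), 0.62)]
```

The networks put the pointer near (297.5,269) and the upper clip a little higher, around row 267. With the earlier stop 2.5 mm above, I've now held about 1 s on each side of my estimate, so the upper clip is covered. I'll press on and stop short of the lower clip.

>>> step_arm(
  increments=[
    [[1, 0, 0, 0.003, 0], [1, 0, 0, 0.003, 0], [1, 0, 0, 0.003, 0], [1, 0, 0, 0.003, 0], [1, 0, 0, 0.002, 0]],
  ],
)

```text
time_s: 11.2
tcp_pos: [0.4549, 0.0878, 0.0789]
ee_rot: [-3.062, 0.699, -0.003]
contact_force: [1.3, -1.5, 11.0]
finger_gap: -0.0002
```

```bash
python3 - <<'E'
from h import *
a=avg(6);np.save('a4.npy',a);crop(a,'a4z.png',c0=266,c1=330,s=12)
s=sensors.get_state();print(s['time_s'],s['tcp_pos'],s['contact_force'])
for q in ['pointer_tip','pointer_tip','pad_top']:
    optics.camera('side');r=nets.mark_of('side',q); print(q,[(np.round(a['location'],1),round(a['p'],2)) for a in r[:3]])
A=[np.load(f'a{i}.npy').mean(2) for i in (0,3,4)]
for c in (316,317,318,319,320,321,322): print(c,[cross(a,c,261,286,50) for a in A])
X=(-.080,.046,.083)
p0=proj('side',Wp(X))[0]
print([(d,(proj('side',Wp(X,np.arcsin(d/124)))[0]-p0).round(2).tolist()) for d in range(8,36,2)])
E
```

```text
11.5 [0.45489724 0.08776044 0.07897991] [ 1.88657836 -1.02489108 10.7189699 ]
pointer_tip [(array([297.4, 276.1]), 0.74)]
pointer_tip [(array([298. , 275.6]), 0.77)]
pad_top [(array([317.5, 267.2]), 0.96)]
316 [[270.63], [262.08, 269.46], [266.21, 269.59, 275.88]]
317 [[263.87], [261.53, 268.56], [266.81, 269.06, 275.78]]
318 [[263.06], [268.18], [266.89, 268.55, 275.65]]
319 [[262.71], [267.97], [266.87, 268.27, 275.3]]
320 [[262.42], [267.74], [266.48, 267.84, 274.98]]
321 [[262.04], [267.38], [266.03, 267.83, 274.53]]
322 [[261.74], [266.78], [265.97, 267.68, 273.72]]
[(8, [-0.16, 4.68]), (10, [-0.24, 5.83]), (12, [-0.32, 6.97]), (14, [-0.41, 8.1]), (16, [-0.52, 9.22]), (18, [-0.64, 10.33]), (20, [-0.77, 11.43]), (22, [-0.91, 12.52]), (24, [-1.07, 13.6]), (26, [-1.23, 14.67]), (28, [-1.41, 15.73]), (30, [-1.6, 16.78]), (32, [-1.81, 17.82]), (34, [-2.03, 18.85])]
```

View pics/a4z.png

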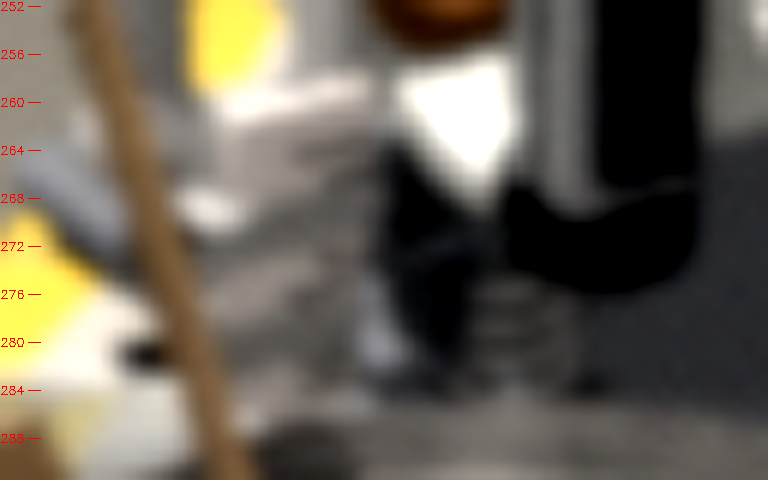

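The pad's lower edge at (320,275) puts the pointer about 22.5–23.5 mm down. The force is 11 N. Adding 3 mm, then holding.

>>> step_arm(
  increments=[
    [[1, 0, 0, 0.002, 0], [1, 0, 0, 0.0015, 0], [1, 0, 0, 0, 0]],
  ],
)

```text
time_s: 12.18
tcp_pos: [0.4554, 0.0877, 0.0756]
ee_rot: [-3.062, 0.699, -0.004]
contact_force: [3.1, -2.0, 11.7]
finger_gap: -0.0002
```

```bash
python3 - <<'E'
from h import *
a=avg(8);np.save('a5.npy',a);crop(a,'a5z.png',c0=266,c1=330,s=12)
s=sensors.get_state();print(s['time_s'],s['tcp_pos'],s['contact_force'])
for q in ['pointer_tip','lower_index_tip']*4:
    optics.camera('side');r=nets.mark_of('side',q); print(q,[(np.round(a['location'],1),round(a['p'],2)) for a in r[:2]])
A=[np.load(f'a{i}.npy').mean(2) for i in (0,4,5)]
for c in (317,318,319,320,321,322): print(c,[cross(a,c,261,286,50) for a in A])
d=np.load('a5.npy').mean(2)-A[0]
for r in range(268,287): print(r,np.round(d[r,290:304]).astype(int))
E
```

```text
12.575 [0.45536279 0.08775359 0.07563768] [ 2.8928573  -2.15849021 11.92457611]
pointer_tip [(array([298.7, 276.3]), 0.78)]
lower_index_tip [(array([296.6, 272.9]), 0.39)]
pointer_tip [(array([296.7, 277.4]), 0.96)]
lower_index_tip []
pointer_tip [(array([299., 276.]), 0.6)]
lower_index_tip [(array([295.7, 277.2]), 0.42)]
pointer_tip [(array([296.6, 276. ]), 0.64)]
lower_index_tip [(array([294.7, 278.5]), 0.6)]
317 [[263.87], [266.81, 269.06, 275.78], [268.6, 270.85, 277.38]]
318 [[263.06], [266.89, 268.55, 275.65], [268.67, 270.39, 277.14]]
319 [[262.71], [266.87, 268.27, 275.3], [268.37, 270.02, 277.05]]
320 [[262.42], [266.48, 267.84, 274.98], [267.82, 269.92, 276.57]]
321 [[262.04], [266.03, 267.83, 274.53], [267.73, 269.67, 275.92]]
322 [[261.74], [265.97, 267.68, 273.72], [267.91, 269.27, 274.87]]
268 [  5   2   2   3   4   3   2  -1 -12 -19  -5  25  57  87]
269 [  3   1   2   3   2   3   3  -2 -14 -23 -14   2  24  57]
270 [  3   4   4   2   3   2   1  -3 -14 -24 -22 -12   0  21]
271 [  3   3   4   4   3   4   1  -5 -17 -28 -26 -19 -13  -1]
272 [  2   2   3   3   1   1  -4 -11 
[... 234 characters left out ...]
4   0 -16 -47 -80 -89 -81 -68 -64 -65]
277 [  3   3   4   3   3   1 -17 -50 -82 -94 -92 -87 -88 -84]
278 [   2    3    2    3    3    2  -14  -45  -78  -93  -95  -97 -101  -99]
279 [   3    3    4    2    3    0  -10  -34  -65  -87  -96  -98 -106 -108]
280 [   2    3    3    2    2    3   -5  -21  -49  -75  -90  -96 -105 -111]
281 [   3    3    1    1    4    2   -1   -9  -26  -51  -68  -79  -93 -103]
282 [  4   3   2   2   3   2   3  -1  -9 -21 -35 -47 -69 -85]
283 [  3   4   3   4   2   3   3   2   1  -4 -12 -28 -52 -71]
284 [  3   3   3   3   3   3   2   2   3  -1  -9 -18 -35 -47]
285 [  3   2   4   3   3   4   4   3   2   2  -1  -6 -16 -20]
286 [ 4  3  1  3  4  3  4  4  2  2  2  0 -2 -3]
```

View pics/a5z.png

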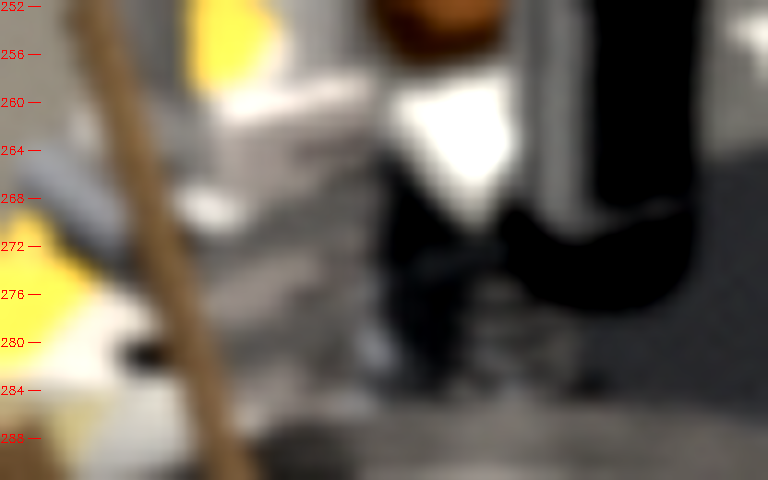

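The pad edge at (319,277) gives the pointer at about 26 mm, with its mark at (297,276.5) and the lower clip around row 278. It has been held there about 0.8 s. I'll add 2 mm and hold again to cover the measurement error.

>>> step_arm(
  increments=[
    [[1, 0, 0, 0.001, 0], [1, 0, 0, 0.0008, 0], [1, 0, 0, 0, 0], [1, 0, 0, 0, 0], [1, 0, 0, 0, 0]],
  ],
)

```text
time_s: 14.0
tcp_pos: [0.4556, 0.0877, 0.0739]
ee_rot: [-3.062, 0.699, -0.005]
contact_force: [3.5, -2.6, 12.9]
finger_gap: -0.0001
```

>>> step_arm(
  increments=[
    [[1, 0, 0, 0, 0], [1, 0, 0, 0, 0], [1, 0, 0, 0, 0]],
  ],
)

```text
time_s: 14.38
tcp_pos: [0.4556, 0.0877, 0.0739]
ee_rot: [-3.062, 0.699, -0.005]
contact_force: [2.3, -2.0, 12.3]
finger_gap: -0.0005
```

```bash
python3 - <<'E'
from h import *
a=avg(6);np.save('a6.npy',a);crop(a,'a6z.png',c0=266,c1=330,s=12)
s=sensors.get_state();print(s['time_s'],s['tcp_pos'],s['contact_force'])
for q in ['pointer_tip','lower_index_tip']*2:
    optics.camera('side');r=nets.mark_of('side',q); print(q,[(np.round(a['location'],1),round(a['p'],2)) for a in r[:2]])
A=[np.load(f'a{i}.npy').mean(2) for i in (0,5,6)]
for c in (317,318,319,320,321,322): print(c,[cross(a,c,261,286,50)[-1:] for a in A])
E
```

```text
14.675 [0.45564631 0.08775601 0.07390815] [ 3.44926028 -2.42221662 12.81862645]
pointer_tip [(array([294.1, 279.8]), 0.93)]
lower_index_tip [(array([296., 276.]), 0.58)]
pointer_tip [(array([294.7, 278.4]), 0.79)]
lower_index_tip [(array([296. , 274.8]), 0.42)]
317 [[263.87], [277.38], [278.19]]
318 [[263.06], [277.14], [277.98]]
319 [[262.71], [277.05], [277.74]]
320 [[262.42], [276.57], [277.4]]
321 [[262.04], [275.92], [276.78]]
322 [[261.74], [274.87], [275.71]]
```

View pics/a6z.png

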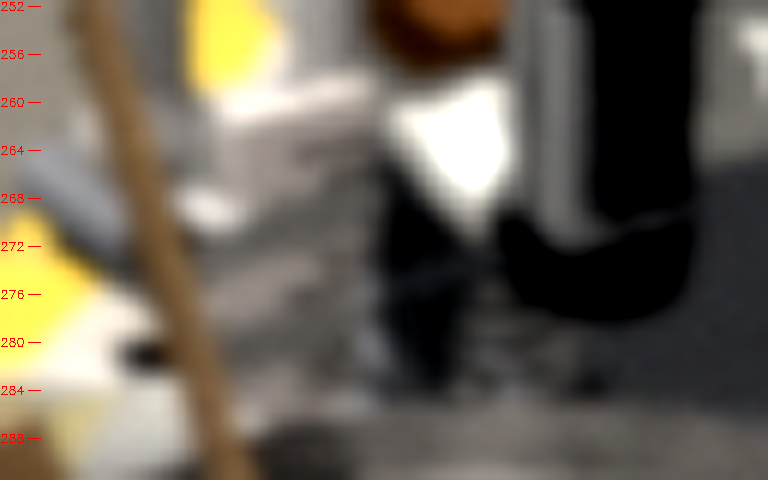

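The pad edge puts the pointer at about 27.6 mm, level with the lower clip, and it has been held there over 1 s. Now easing the corner back up slowly.

>>> step_arm(
  increments=[
    [[1, 0, 0, -0.002, 0], [1, 0, 0, -0.003, 0], [1, 0, 0, -0.003, 0], [1, 0, 0, -0.003, 0], [1, 0, 0, -0.003, 0]],
  ],
)

```text
time_s: 15.7
tcp_pos: [0.4541, 0.0878, 0.0876]
ee_rot: [-3.062, 0.699, -0.001]
contact_force: [-1.5, 1.0, 7.9]
finger_gap: -0.0002
```

>>> step_arm(
  increments=[
    [[1, 0, 0, -0.003, 0], [1, 0, 0, -0.003, 0], [1, 0, 0, -0.003, 0], [1, 0, 0, -0.002, 0], [1, 0, 0, -0.002, 0]],
  ],
)

```text
time_s: 16.32
tcp_pos: [0.4538, 0.0878, 0.1004]
ee_rot: [-3.063, 0.699, -0.0]
contact_force: [-1.1, 1.0, 7.1]
finger_gap: 0.0003
```

>>> step_arm(
  increments=[
    [[1, 0, 0, -0.0015, 0], [1, 0, 0, -0.001, 0], [1, 0, 0, -0.001, 0], [1, 0, 0, -0.001, 0], [1, 0, 0, -0.001, 0]],
  ],
)

```text
time_s: 16.95
tcp_pos: [0.4539, 0.0877, 0.1057]
ee_rot: [3.063, -0.699, -0.0]
contact_force: [0.1, -1.3, 0.4]
finger_gap: 0.0002
```

>>> step_arm(
  increments=[
    [[1, 0, 0, -0.002, 0], [1, 0, 0, -0.005, 0], [1, 0, 0, -0.015, 0], [1, 0, 0, -0.03, 0], [1, 0, 0, -0.04, 0]],
  ],
)

```text
time_s: 17.58
tcp_pos: [0.4532, 0.0876, 0.1984]
ee_rot: [3.062, -0.699, -0.002]
contact_force: [0.2, 0.1, -0.3]
finger_gap: -0.0002
```

```bash
python3 - <<'E'
from h import *
a=avg(6);np.save('a7.npy',a)
s=sensors.get_state();print(s['time_s'],s['tcp_pos'],s['contact_force'],s['qvel'].round(3))
snap('side','s7.png')
for q in ['pointer_tip','plate_centre']:
    r=nets.mark_of('side',q); print(q,[(np.round(a['location'],1),round(a['p'],2)) for a in r[:2]])
A=[np.load(f'a{i}.npy').mean(2) for i in (0,7)]
for c in (318,320,322): print(c,[cross(a,c,261,286,50)[:1] for a in A])
d=np.abs(A[1]-A[0])[205:350,225:400]
print(np.percentile(d,[50,90,99]),d.max())
E
```

```text
17.875 [0.45337705 0.08764873 0.19724454] [0.13515168 0.31697441 0.27798618] [-0.003  0.013  0.005 -0.001  0.001  0.   ]
pointer_tip [(array([297.8, 265.6]), 0.68)]
plate_centre [(array([321.6, 231.2]), 0.94)]
318 [[263.06], [263.12]]
320 [[262.42], [262.36]]
322 [[261.74], [261.74]]
[0.54444444 1.37777778 3.86422222] 66.37777777777777
```

View pics/s7.png

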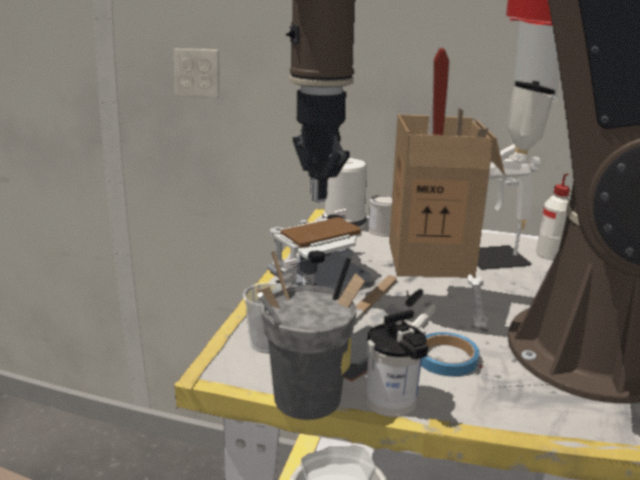

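The stage is level again: the pad edge matches the rest picture to within 0.1 px. The hand is clear at (320,190), and the plate and clips are where they were.

```bash
python3 - <<'E'
from h import *
order.hand_in()
E
```

```text
the job is handed in; nothing more can be done
```

I pressed the pad with the shut fingertips to the upper clip, then to the lower clip. Then I eased the corner back up slowly, took the hand away and handed in at about 18 s. No verdict came back, and the pointer could not be seen clearly against the clips, so both stops rest on estimates.

- **Upper clip:** I estimated it at 8–9.5 mm down. I held about 1 s at roughly 7 mm and over 1.5 s at roughly 9 mm.
- **Lower clip:** I estimated it at 27–28.5 mm down. I held about 0.9 s at roughly 26 mm and over 1 s at roughly 27.6 mm. The highest force I read was about 13 N.
- **Last check:** The pad edge in the picture is back within 0.1 px of where it started, and the force reads zero. The test plate looks unmoved.

**Checks that disagreed:**
- I judged the pointer's height from how far the pad edge moved in averaged pictures. The network marks for the pointer and clips scattered by about 1–3 px (2–5 mm).
- The network put the upper clip up to 3 mm higher than I did. That is why I held at two heights for each clip.
- The arm's travel read about 2 mm more than the pointer had moved, so the contact seems to give a little.
- In the final picture the network put the pointer 2 px low. The pad edge did not show that.

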